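# Roll a mill jar up its loading chute onto the jar mill

### The arm

A 6-joint arm with a two-finger parallel gripper is mounted at the origin on the work surface. World frame = base frame: x ahead of the robot, y to its left, z up, the work surface at z = 0. Lengths are in mm, angles in rad, forces in N, time in s.
With the tool pointing down it reaches from about 225 to 725 mm from the base axis. Payload 3.1 kg.
Tool frame: the origin (TCP) lies between the finger pads; the fingertips stand tcp_to_tips ahead of it and the grasp point (between the pads) is the TCP (tcp_to_tips is the distance from the TCP to the fingertips, in mm); z points along the fingers, y is the direction in which the jaws open and shut (so a half turn about z gives the same grasp; the last joint's range is limited). The gripper opens to 85 mm and grips with 20 to 120 N. Pads are 22 mm wide; open, the fingers measure 114 mm over their backs; the gripper's body (76 mm by 85 mm) begins 54 mm behind the grasp point. The pads swing forward as they close: fully open they stand 13 mm farther back than shut.
Start: joints at [-1.399, 0.048, 0.099, 1.622, 0, 1.443], TCP at [155.033, -501.58, 250.312] pointing down, gripper open.
Joint ranges: [-2.91, 2.91], [-0.99, 1.94], [-1.21, 1.42], [-2.12, 2.29], [-1.49, 1.47], [-3.14, 3.14]. Speed limits (rad/s): [2.79, 2.79, 3.14, 3.14, 3.14, 3.14].

### API

Orientations are given as a rotation vector (axis times angle).
In Python, from workcell import reach, move_straight, set_joints, open_jaws, close_gripper, dwell, solve_ik, capture, Unreachable, job_done, read_time_s, read_joints, read_qvel, read_tau, read_position, read_ee_rot, read_force, read_wrist_torque, read_opening, tcp_to_tips gives the robot as it stands. Calls block until the motion is done:
- reach(position, orientation): joint-space move of the TCP to a pose.
- move_straight(position, v=150, attitude=None, guard=None): straight line of the TCP; attitude=None keeps the orientation; v is the mean speed in mm/s. With guard (N) it stops when the force on the tool has changed by that much, and returns True; else False.
- set_joints(angles): joint-space move.
- open_jaws() and close_gripper(): open the fingers fully, or close them until they stop; the grip force is fixed at half the most.
- dwell(seconds).
- solve_ik(position, orientation): joint angles nearest the present ones, or None.
- capture(name): name is "scene" or "top"; returns a dict with "frame" (384x512x3 uint8, red, green, blue), "range_z" (384x512 float32, mm along the optical axis (not along the pixel's ray), 0 where there is no reading), "intrinsics" (3x3 intrinsics, pixels), "pose" (4x4, takes a point from camera to world coordinates). Camera axes: x right, y up, looking along -z (the intrinsics and any distortion apply to the point x, -y, -z); pixel columns grow to the right and rows downward; lengths in mm; the calibration is good to about 2 mm. A picture is of the moment at which its call begins.
A pose or a line that the arm cannot do raises Unreachable and nothing moves.
- job_done(): hands the job in, once; it reports no verdict.
Readings, each from a call of its own:
- read_time_s(): time.
- read_joints(): joint angles.
- read_qvel(): joint speeds.
- read_tau(): joint torques, N m.
- read_position(): TCP position.
- read_ee_rot(): TCP orientation.
- read_force(): force on the tool from outside, world axes, zero at the start.
- read_wrist_torque(): the same for the moment, N m.
- read_opening(): finger opening in mm.
Only numpy, scipy, OpenCV 4.12 (cv2) and the standard library are available. Lean on these libraries where they do the work, as an engineer would, in place of code of your own. Each camera call takes 0.05 s, during which the arm holds its last target. There are 200 camera calls.

### The job

With the fingertips, gently push the jar with the green lid up the chute and over the front roller until it drops into the hollow between the mill's two rollers and stays there. Do not grip or lift the jar, and go steadily: it is porcelain and must not be knocked, pressed hard or let run back down the chute. Leave everything else on the bench where it is.

Things in the scene. Friction and masses are not known exactly. Their poses are not given: they have to be found in the camera images.
- jar: loaded mill jar: white glazed porcelain, green lid and band, 0.6 kg, lying across the chute on its foot lip; slides and rolls easily, but binds if the fingertips bear above its axis. Body 70 mm diameter, 90 mm long; lid 62 mm, 22 mm long. Origin on its axis, midway along its 112 mm; x is the axis of roundness, lid at -x, body from x = -34 to +56 mm; y and z turn as it rolls
- mill: grey bench jar mill with blue motor and steel loading chute, fixed. Origin on the table under the middle between its two rollers; x along the rollers, +y uphill, the way the jar is rolled, z up. End plates at x = +/-112 mm, 74 mm high; posts of the stop rail on them, 114 mm high, at y = 59 mm; motor housing to x = 192 mm, 96 mm high with a dial 12 mm higher
- chute_foot (a point): where the jar's axis lies at the start: mill y = -296 mm, 54 mm up; axes as the mill's. The chute is a straight gutter, flat floor 128 mm wide, slope 12 degrees, flanges 24 mm above the floor. Floor from 14 mm above the table at mill y = -317 mm (there a lip 14 mm above the floor) up to 72 mm at y = -45 mm, just short of the front roller
- roller_top (a point): middle of the top line of the front roller: mill y = -28 mm, 75 mm above the table; axes as the mill's. Two black rubber rollers, 28 mm diameter, 200 mm long, axes at mill y = -28 and +28 mm, 61 mm up; they turn stiffly. The jar's axis is 110 mm up as it crosses this roller; past it the jar drops 9 mm by itself and stays
- mill_seat (a point): middle of the jar's axis when seated: midway between and along the rollers, 101 mm above the table, mill y = 0; axes as the mill's. Just beyond it a rubber-covered stop rail, 12 mm thick, runs along x at mill y = 48 mm, 103 mm up (5 to 8 mm clear of the seated jar)
- spare_jar: a second mill jar like the first but with a red lid and band, standing on its base beside the chute on the side away from the robot; 70 mm across, 112 mm tall; origin on its axis 56 mm above the table
- tub_pink: open white tub of pink glaze, 91 mm across the rim, 100 mm tall, standing; origin at the centre of its underside
- tub_green: open white tub of green glaze, 91 mm across the rim, 100 mm tall, standing; origin at the centre of its underside
- tile_green: colour sample tile, white with a dark green glazed end, 100 x 50 x 8 mm, lying flat; origin at the centre of its underside
- tile_plum: colour sample tile, white with a plum glazed end, 100 x 50 x 8 mm, lying flat; origin at the centre of its underside
- sieve: small round brass test sieve, 80 mm across, 28 mm high, on the table; origin at the centre of its underside
- scraper: steel scraper with a wooden handle, about 200 mm long, lying on the table beyond the chute's low end; origin under its middle
Mind the look-alikes: they are no part of the job. Leave any purple look-alike of the jar alone.

How it is judged:
By the outcome, as a careful person would: the job done as asked, in the order asked, and still so for the second after the job is handed in, with the robot touching nothing.
It also fails if it takes over 45 s, if anything falls off the work surface, if the arm or the gripper's body presses on something with over 40 N, if the wrist force passes 120 N, or if a joint passes its speed limit or range.

## Working session

There is one attempt and no reset: what is moved stays moved. The work goes in short steps, each a Python script; the robot and the scene stay as the last script left them, time stands still between calls to the robot, and variables do not carry over. Pictures are saved under pics/ and viewed, about 8 in all and at most 12, crops included, and the job is handed in when it is done.

```bash
ls; mkdir -p pics
python3 - <<'E'
from workcell import *
import cv2,numpy as np
print(tcp_to_tips if not callable(tcp_to_tips) else tcp_to_tips(),read_time_s(),read_position(),read_ee_rot(),read_force())
for n in("scene","top"):
    c=capture(n);np.savez(f"{n}0.npz",**c);cv2.imwrite(f"pics/{n}0.png",c["frame"][:,:,::-1]);print(c["intrinsics"],c["pose"].round(3),(c["range_z"]>0).mean(), [k for k in c])
E
```

```text
pics
19.0 0.0 [ 154.95358227 -501.00514228  249.09753868] [-3.10400399e+00 -4.68894407e-01  5.34536602e-05] [-0.42984053 -0.22923692 -0.21896659]
[[404.32342604   0.         257.36024115]
 [  0.         404.32342604 190.98129351]
 [  0.           0.           1.        ]] [[ 1.460000e-01 -6.940000e-01  7.050000e-01  1.317543e+03]
 [ 9.890000e-01  1.170000e-01 -8.900000e-02 -1.398120e+02]
 [-2.100000e-02  7.100000e-01  7.040000e-01  8.272730e+02]
 [ 0.000000e+00  0.000000e+00  0.000000e+00  1.000000e+00]] 0.9956614176432291 ['frame', 'range_z', 'intrinsics', 'pose']
[[366.35869454   0.         254.32496595]
 [  0.         366.35869454 189.50540047]
 [  0.           0.           1.        ]] [[ 2.000000e-02  9.900000e-01 -1.420000e-01  4.296990e+02]
 [-1.000000e+00  1.800000e-02 -1.400000e-02 -5.119100e+01]
 [-1.100000e-02  1.420000e-01  9.900000e-01  1.099489e+03]
 [ 0.000000e+00  0.000000e+00  0.000000e+00  1.000000e+00]] 0.9959157307942709 ['frame', 'range_z', 'intrinsics', 'pose']
```

View pics/scene0.png

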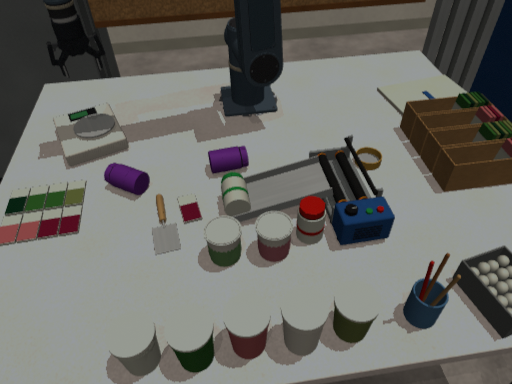

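View pics/top0.png

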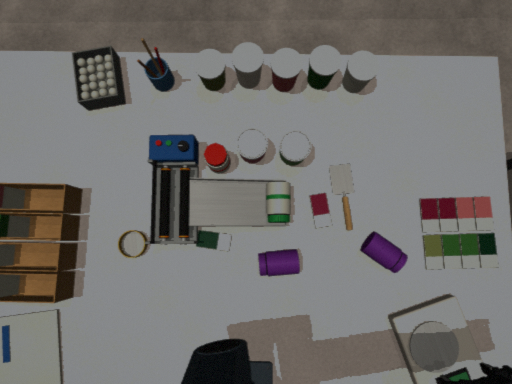

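Candidates for the jar are:
- green-lidded jar at top (278,203) / scene (235,193), which is the one I choose
- purple look-alikes at top (279,262) and (384,252)
- red spare at top (217,157)

Next I measure, with one close crop.

```bash
cat > h.py <<'E'
import numpy as np,cv2
def cloud(c):
    K=c["intrinsics"];z=c["range_z"].astype(float);v,u=np.mgrid[:z.shape[0],:z.shape[1]]
    p=np.stack([(u-K[0,2])/K[0,0]*z,-(v-K[1,2])/K[1,1]*z,-z],-1)
    return p@c["pose"][:3,:3].T+c["pose"][:3,3]
E
python3 - <<'E'
from h import *
a=np.load("top0.npz");b=np.load("scene0.npz")
P=cloud(a);Q=cloud(b)
for n,X,uv in(("top",P,[(278,203),(278,187),(278,215),(230,203),(200,203),(260,203),(166,203),(183,203),(174,150),(217,157),(279,262),(252,145),(295,150),(208,240),(132,243),(330,203)]),("scene",Q,[(235,193),(232,183),(235,200),(290,185),(340,180),(325,178),(310,208),(228,158)])):
    for u,v in uv: print(n,(u,v),X[v,u].round(0))
# chute floor plane both views
for n,X in(("top",P),("scene",Q)):
    j=P[203,230][:2]
    m=(abs(X[...,0]-j[0])<45)&(abs(X[...,1]-j[1])<70)&(X[...,2]>10)&(X[...,2]<90)
    q=X[m];A=np.c_[q[:,:2]-j,np.ones(len(q))]
    for _ in range(4):
        s=np.linalg.lstsq(A,q[:,2],rcond=None)[0];r=abs(A@s-q[:,2]);k=r<6;A=A[k];q=q[k]
    print(n,"floor",j,s,len(q),r.std())
A=cv2.resize(a["frame"][110:270,140:310],None,fx=3.5,fy=3.5,interpolation=cv2.INTER_CUBIC)
cv2.imwrite("pics/crop1.png",A[:,:,::-1])
E
```

```text
top (278, 203) [ 538. -104.   91.]
top (278, 187) [ 583. -103.   89.]
top (278, 215) [ 505. -104.   84.]
top (230, 203) [540.  33.  45.]
top (200, 203) [537. 117.  63.]
top (260, 203) [544. -54.  29.]
top (166, 203) [534. 212.  71.]
top (183, 203) [535. 163.  74.]
top (174, 150) [683. 192.  91.]
top (217, 157) [660.  67. 114.]
top (279, 262) [ 377. -109.   69.]
top (252, 145) [700. -29.  98.]
top (295, 150) [ 688. -149.   97.]
top (208, 240) [433.  98.   5.]
top (132, 243) [420. 325.   1.]
top (330, 203) [ 550. -264.    2.]
scene (235, 193) [ 574. -105.   87.]
scene (232, 183) [ 536. -108.   88.]
scene (235, 200) [ 598. -107.   86.]
scene (290, 185) [531.  51.  51.]
scene (340, 180) [519. 199.  35.]
scene (325, 178) [540. 146.  70.]
scene (310, 208) [681.  67. 113.]
scene (228, 158) [ 399. -108.   61.]
top floor [540.3816589   32.85343276] [-4.16249274e-03  2.11504378e-01  4.76677096e+01] 1519 1.1667863556642115
scene floor [540.3816589   32.85343276] [-4.70701932e-03  2.10816298e-01  4.83723109e+01] 1176 0.8911283253322035
```

View pics/crop1.png

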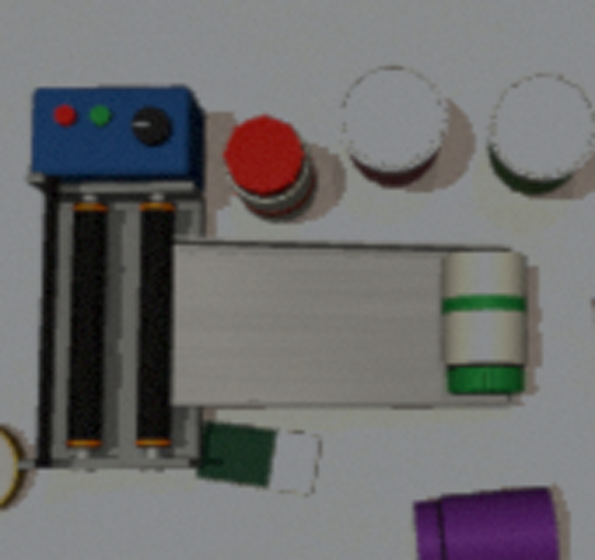

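The crop confirms the choice: green lid (485,378 in crop) on the robot side, jar lying straight across the chute. One refined fit comes next: yaw, centreline and jar axis.

Run:
```python
from h import *
from workcell import solve_ik
from scipy.spatial.transform import Rotation as R
from scipy.optimize import least_squares
for n in("top","scene"):
    a=np.load(n+"0.npz");P=cloud(a);f=a["frame"].astype(int)
    m=(f.max(-1)<60)&(P[...,2]>66)&(P[...,2]<80)&(abs(P[...,0]-535)<105)
    for y0 in(163,218):
        q=P[m&(abs(P[...,1]-y0)<15)]
        if len(q)>30:
            s=np.polyfit(q[:,0]-535,q[:,1],1);print(n,"roller",len(q),s,q[:,0].min(),q[:,0].max(),np.percentile(q[:,2],95))
    # chute width: points above floor plane, flange edges
    hfl=P[...,2]-(48+.211*(P[...,1]-32.9)-.0045*(P[...,0]-540))
    for y in(-30,20,70,110):
        m=(abs(P[...,1]-y)<8)&(hfl>12)&(hfl<32)&(abs(P[...,0]-540)<90); q=P[m]
        lo=q[q[:,0]<540,0];hi=q[q[:,0]>540,0]
        print(n,"flange",y,np.median(lo) if len(lo) else None,np.median(hi) if len(hi) else None,len(lo),len(hi))
    m=(abs(P[...,1]+105)<38)&(abs(P[...,0]-540)<75)&(P[...,2]>55)&(P[...,2]<100)
    q=P[m]; print(n,"jar x",np.percentile(q[:,0],[.5,99.5]))
    hh=f[...,1]-f[...,0]; g=P[m&(hh>40)]; w=q[(q[:,0]>510)]
    def res(p):
        d=w[:,0]-545; return np.hypot(w[:,1]-p[0]-p[1]*d,w[:,2]-p[2])-35
    s=least_squares(res,[-105,0,54],loss="soft_l1");print(n,"jar axis y,slope,z",s.x.round(3),np.std(s.fun).round(2),"green x",np.percentile(g[:,0],[1,99]))
```

```text
top roller 591 [2.44843870e-02 1.61457663e+02] 440.02452885370684 637.7474859424235 76.88757697600454
top roller 581 [2.32983200e-02 2.16902406e+02] 444.15306148001116 636.1910650537046 76.7658957272248
top flange -30 477.3472806546503 608.620189404992 5 10
top flange 20 476.0784795771389 606.7993118403434 6 8
top flange 70 474.63274752345916 605.3881909064246 5 12
top flange 110 473.33900530266794 604.3678176842388 6 10
top jar x [488.71741436 598.18797082]
top jar axis y,slope,z [-1.05794e+02  2.50000e-02  5.39740e+01] 1.57 green x [488.61922368 563.65086828]
scene roller 421 [2.43875623e-02 1.61279113e+02] 438.13752944607415 636.6302661402804 77.0371576270561
scene roller 432 [2.50678828e-02 2.16535673e+02] 437.38607802746003 633.1401638677432 77.07950111535645
scene flange -30 477.7195935793966 607.9277793954823 24 23
scene flange 20 475.86217163201877 606.8341661492775 23 26
scene flange 70 473.8945858082673 606.2695497178245 22 15
scene flange 110 472.57603296255235 604.3681816454539 24 26
scene jar x [487.37849263 600.4497328 ]
scene jar axis y,slope,z [-1.04035e+02  3.10000e-02  5.42450e+01] 6.37 green x [489.64705862 563.66918818]
```

```bash
cat >> h.py <<'E'
from workcell import *
from scipy.spatial.transform import Rotation as R
PSI=.0245;O=np.array([537.2,189.1,0]);RZ=R.from_euler("z",PSI).as_matrix()
W=lambda p:O+RZ@np.asarray(p,float)
T=np.radians(22);d=np.array([0,np.sin(T),-np.cos(T)]);e=np.array([0,np.cos(T),np.sin(T)])
def rot(sg): 
    y=np.array([sg,0,0.]);return R.from_matrix(RZ@np.c_[np.cross(y,d),y,d]).as_rotvec()
A0=np.array([0,-296,54.]);S=np.array([0,np.cos(np.radians(12)),np.sin(np.radians(12))])
def tcp(s,mx=6,back=0.,ext=9,tip=19): # jar axis advanced s along the chute; contact ext behind the tips
    return W(A0+s*S-(46+back)*e+(ext-tip)*d+[mx,0,0])
E
python3 - <<'E'
from h import *
for sg in(1,-1):
    for s,b in((0,60),(0,0),(140,0),(285,0)):
        q=solve_ik(tcp(s,back=b),rot(sg));print(sg,tcp(s,back=b).round(),None if q is None else np.round(q,2))
E
```

```text
1 [ 553. -209.   24.] [-0.63  0.5   0.14  1.45  0.3   0.88]
1 [ 552. -153.   46.] [-0.55  0.41  0.06  1.44  0.32  0.96]
1 [548. -16.  75.] [-0.35  0.24 -0.08  1.39  0.36  1.17]
1 [545. 126. 105.] [-0.1   0.15 -0.12  1.35  0.38  1.44]
-1 [ 553. -209.   24.] [-0.63  0.5   0.14  1.45  0.3  -2.26]
-1 [ 552. -153.   46.] [-0.55  0.41  0.06  1.44  0.32 -2.18]
-1 [548. -16.  75.] [-0.35  0.24 -0.08  1.39  0.36 -1.97]
-1 [545. 126. 105.] [-0.1   0.15 -0.12  1.35  0.38 -1.7 ]
```

Run:
```python
from h import *
p=tcp(-40)+[0,0,110]
reach(p,rot(1));close_gripper()
c=capture("scene");np.savez("s1.npz",**c)
q0=read_position();Rt=R.from_rotvec(read_ee_rot()).as_matrix();print(read_time_s(),p,q0,read_opening(),read_force())
L=(cloud(c)-q0)@Rt   # tool coords
m=(abs(L[...,0])<60)&(abs(L[...,1])<60)&(L[...,2]>-80)&(L[...,2]<60)
for lo in range(-80,60,6):
    k=L[m&(L[...,2]>=lo)&(L[...,2]<lo+6)]
    if len(k): print(lo,len(k),k[:,:2].min(0).round(),k[:,:2].max(0).round())
i=cv2.resize(c["frame"],None,fx=1.5,fy=1.5);cv2.imwrite("pics/s1.png",i[:,:,::-1])
```

```text
2.7833 [ 552.54456372 -192.16094329  147.72346762] [ 552.56348852 -192.08939332  147.70141939] 0.1801912751469668 [ 0.50359671 -0.52565573 -0.57439065]
-80 57 [-12. -18.] [22. 59.]
-74 46 [-10. -11.] [18. 60.]
-68 44 [ -9. -52.] [19. 60.]
-62 39 [-16. -54.] [18. 56.]
-56 37 [-10. -50.] [18. 50.]
-50 30 [ -9. -46.] [18. 45.]
-44 18 [ -7. -45.] [13. 40.]
-38 29 [-10. -31.] [15. 35.]
-32 24 [ -7. -29.] [14. 30.]
-26 5 [ 12. -10.] [14. 11.]
-20 8 [-3. -6.] [12. 13.]
-14 21 [-9. -6.] [13. 14.]
-8 18 [-8. -8.] [12. 15.]
-2 18 [-9. -4.] [12. 13.]
4 16 [-5. -6.] [12. 13.]
10 10 [-9. -7.] [12.  9.]
16 3 [-4.  1.] [3. 4.]
```

View pics/s1.png

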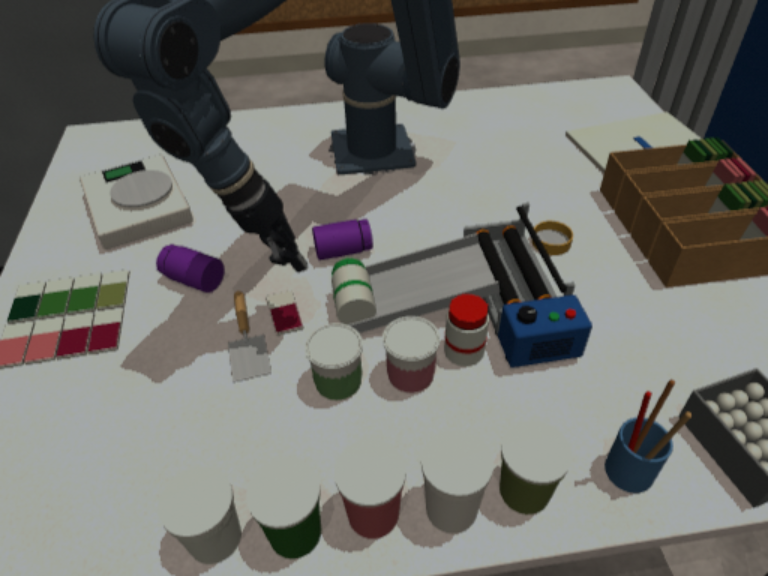

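The picture shows the fingertips at (300,265), clear of the jar at (352,290). The depth data puts the closed tips at TCP+19. Now I'll descend behind the jar and push the first leg.

```bash
cat >> h.py <<'E'
def jar(n="top",tag=None):
    from scipy.optimize import least_squares
    c=capture(n);P=cloud(c);q=(P-O)@RZ
    f=c["frame"].astype(int)
    if tag: cv2.imwrite(f"pics/{tag}.png",cv2.resize(c["frame"][100:290,120:330],None,fx=3,fy=3)[:,:,::-1])
    g=(f[...,1]-f[...,0]>40)&(abs(q[...,0])<75)&(q[...,2]>50)&(q[...,2]<160)&(q[...,1]>-340)&(q[...,1]<60)
    y0=np.median(q[g][:,1]);z0=np.percentile(q[g][:,2],95)-35
    m=(q[...,0]>-30)&(q[...,0]<54)&(abs(q[...,1]-y0)<34)&(q[...,2]>z0+12)&(q[...,2]<z0+45)&(f.max(-1)>70)
    w=q[m];s=least_squares(lambda p:np.hypot(w[:,1]-p[0]-p[1]*w[:,0],w[:,2]-p[2])-35,[y0,0,z0],loss="soft_l1")
    print("jar mill y,yaw,z",s.x.round(3),"green x",np.percentile(q[g][:,0],[2,98]).round(1),"n",len(w))
    return s.x
E
python3 - <<'E'
from h import *
k=dict(ext=6)
move_straight(tcp(-30,**k)+[0,0,30],v=90);move_straight(tcp(-30,**k),v=50)
print(read_time_s(),read_force(),read_position()-tcp(-30,**k))
jar()
print(move_straight(tcp(-5,**k),v=25,guard=3),read_force())
print(move_straight(tcp(60,**k),v=22,guard=10),read_force(),read_time_s(),read_position()-tcp(60,**k))
jar(tag="j1")
E
```

```text
4.525 [-0.03989467  0.63014385 -0.87813285] [-0.0351693   0.04545209 -0.06526823]
jar mill y,yaw,z [-2.95021e+02  1.00000e-02  5.39350e+01] green x [-55.6  18.9] n 668
False [-0.10721029 -0.12977838 -0.84429068]
False [ 0.33813818 -3.38475379  0.5770442 ] 8.8333 [ 0.01218785 -0.07244205  0.01287181]
jar mill y,yaw,z [-2.38583e+02  5.00000e-03  6.57990e+01] green x [-56.   18.2] n 679
```

View pics/j1.png

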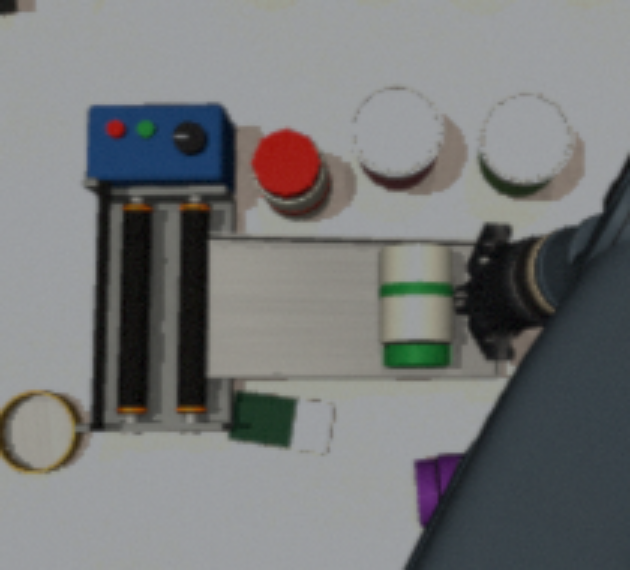

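The jar (crop 415,305) is moving up square to the chute at about 3 N, and nothing else has moved. Carrying on to just short of the roller.

Run:
```python
from h import *
k=dict(ext=6)
print(move_straight(tcp(150,**k),v=28,guard=10),read_force());j=jar()
if abs(j[1])<.06:
    print(move_straight(tcp(240,**k),v=28,guard=10),read_force(),read_time_s());jar(tag="j2")
```

```text
False [-0.45557669 -3.4988547   0.51383009]
jar mill y,yaw,z [-1.50456e+02  8.00000e-03  8.44820e+01] green x [-56.6  18.4] n 692
False [-0.14930254 -3.06759128  0.52002435] 15.6667
jar mill y,yaw,z [-6.23890e+01  4.00000e-03  1.03013e+02] green x [-57.1  17.1] n 723
```

Run:
```python
from h import *
k=dict(ext=6)
print(move_straight(tcp(266,**k),v=18,guard=10),read_force());jar()
for s in(274,278,281,284,287):
    g=move_straight(tcp(s,**k),v=10,guard=10);f=read_force();print(s,g,f.round(2),read_time_s())
    y=jar()[0]
    if g or y>-12: break
dwell(.4);jar("top","j3")
```

```text
False [ 0.41469611 -1.82272429  0.75226908]
jar mill y,yaw,z [-3.67940e+01  2.00000e-03  1.08514e+02] green x [-57.2  16.6] n 731
274 False [-0.8   0.8  -0.51] 18.3083
jar mill y,yaw,z [-2.85690e+01  1.00000e-03  1.09477e+02] green x [-57.3  16.5] n 730
278 False [ 0.04  0.36 -0.38] 18.9083
jar mill y,yaw,z [3.61400e+00 1.10000e-02 1.02179e+02] green x [-56.8  17.3] n 715
jar mill y,yaw,z [1.44300e+00 5.00000e-03 1.00556e+02] green x [-56.8  17.3] n 718
```

View pics/j3.png

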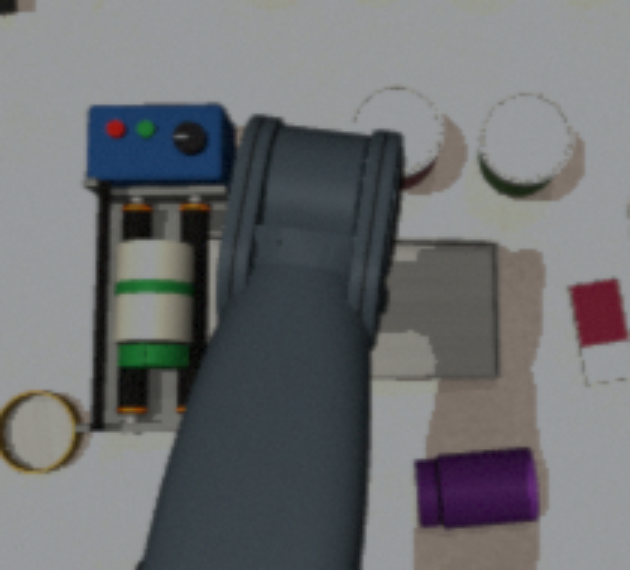

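The jar (crop 155,300) sits between the rollers. Now I back off along the chute, rise, check and hand in.

Run:
```python
from h import *
move_straight(tcp(240,ext=6),v=60);move_straight(tcp(200,ext=6)+[0,0,110],v=100)
move_straight(tcp(30,ext=6)+[0,0,150],v=150)
jar();dwell(.5);jar("top","j4")
c=capture("top");a=np.load("top0.npz");print("t",read_time_s(),read_force())
D=cv2.absdiff(c["frame"],a["frame"]).max(-1)
cv2.imwrite("pics/end.png",np.vstack([c["frame"][90:290,100:400,::-1],cv2.merge([D]*3)[90:290,100:400]*2]))
```

```text
jar mill y,yaw,z [  1.677   0.    100.79 ] green x [-56.7  17.5] n 713
jar mill y,yaw,z [1.74100e+00 5.00000e-03 1.00821e+02] green x [-56.8  17.6] n 705
t 23.3417 [-0.03453799 -0.8104268  -0.45563824]
```

View pics/end.png

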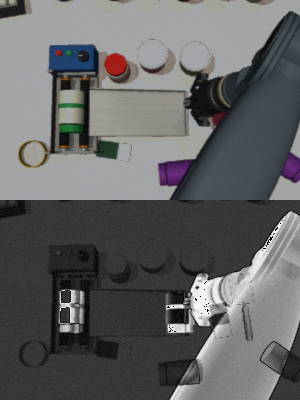

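The final picture shows the jar seated at (72,110) and the gripper clear at (205,100). The difference image shows only the jar and the arm with its shadow.

```bash
python3 -c "
from workcell import *
job_done();print(read_time_s())"
```

```text
the job is handed in; nothing more can be done
the job is handed in; nothing more can be done
```

The green-lidded jar is in the hollow between the mill's rollers, and I handed the job in at about 23 s of the 45 s allowed. I pushed it up the chute with the closed fingertips tilted 22°, so they bore below its axis, in steps of 10 to 28 mm/s. Wherever I read the force between steps it was at most about 3.6 N, and no force guard tripped. I slowed to 10 mm/s at the front roller, and the jar dropped into the hollow by itself.

- **Seating:** the last measurement put the jar's axis at mill y = +1.7 mm and 100.8 mm up, square to the rollers. The nominal seat is y = 0 and 101 mm up, so the 1.7 mm is within the roughly 2 mm camera calibration. The reading held steady over half a second with the gripper clear.
- **Other objects:** the before-and-after difference image showed only the jar, the arm and the arm's shadow changed. The arm hid a little of the bench near the scraper, the plum tile and one purple jar, so I could not confirm those areas fully.
- **Failed checks:** none failed or disagreed.

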